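# Unload a drilled link from its jig and hang it on the peg rack

## Task

Swing the jig's red-handled toggle clamp fully back and leave it open, then lift the drilled blue link out by its eye end and lay it flat on the black rubber mat, letting go. Take it again by its shank and hang it by its eye on the peg of the blue stand, fully home against the collar. Leave the tools, cans and other parts lying around where they are.

Things in the scene. Friction and masses are not known exactly. Their poses are not given: they have to be found in the camera images.
- link: Drilled steel link, 150 mm long, 10 mm thick, 0.3 kg: bright square eye end 40 x 40 mm with a 17 mm through hole in its middle, blue shank 22 mm wide. Origin: hole centre at the underside; x along the shank (eye end x -20 to 20 mm, shank to 130, balance at 48), z normal to the flat. Starts in the jig, eye end jutting out with 30 mm free height under it.
- eye (a point): Centre of the link's eye hole at mid thickness (5 mm above link's origin along the link's z).
- jig: Fixed green drill jig. Origin on the table under the middle of its slot, which runs along x, open at -x where the link's eye end juts out (eye centre x = -75 mm). Slot 25 mm wide, floor at height 30 mm, walls 12 mm thick up to 58 mm, so the shank cannot be gripped in it. Clamp hinge at x = 0, y = 45, height 68 mm, axis along x.
- clamp (a joint): Toggle clamp angle in rad: 0 = closed (arm level over the link, handle upright), 1.6 = fully back (arm upright, handle level towards the jig's +y). It goes over centre at about 0.5 and then drops open under its own weight.
- clamp_handle (a point): Top end of the clamp's red round handle (16 mm diameter, red from 40 to 100 mm above the hinge); 100 mm from the hinge, so at jig y = 45 mm and height 168 mm when closed.
- mat: The fixed black rubber mat, 200 (x) x 150 (y) x 4 mm. Origin: centre of its underside on the table.
- blue_peg: Steel peg, blue collar and tip, on the blue stand, leaning 0.70 rad from vertical to the stand's front. Origin: where its axis leaves the sloping grey plate; z to the tip, x up the slope, y level. Collar 30 mm dia, z 0 to 20 mm; peg 12 mm dia to z = 80, tapering to 5 mm at the tip, z = 90. Plate 50 mm wide, x -140 to 60. Home: eye centre at z = 25, shank down the slope (-x).
- red_peg: The same peg on the red stand, for rejects; a dark link with a copper eye is fixed there. Not to be used. Same frame and sizes as the blue one.
- blue_stand: The fixed blue stand: foot 150 x 120 x 12 mm, post behind. Origin: centre of the foot's underside; front faces its -x. Blue peg's origin at x = 30 mm, height 140 mm.
- red_stand: The fixed red stand, same sizes; the two stands may change places.
- spray_orange: Bystander: orange spray can, 54 mm diameter, 160 mm tall, standing. Origin: centre of its foot.
- spray_green: Bystander: green spray can, same sizes.
- sleeve: Bystander: copper-brown short tube standing on end, 76 mm diameter, 60 mm tall. Origin: centre of its foot.
- spanner: Bystander: open wrench, 170 mm long, lying flat. Origin: middle of its underside.
- collet: Bystander: steel collet, 42 mm diameter, 55 mm tall, standing. Origin: centre of its foot.
- toolholder: Bystander: dark steel turning tool, 75 x 22 x 28 mm with brass tip, lying. Origin: centre of its underside.
There are look-alikes about, which are no part of the job. Leave any orange look-alike of the mat alone.

How it is judged (in metres and radians):
On the way, in this order (a step that is already met when the one before it is completed fails the run):
1. the clamp is swung back past 1.2 rad while the link still lies in the jig (eye moved less than 12 mm) (value of joint clamp above 1.2 rad and distance of eye from where it was at the start of the episode below 0.012 m), for 0.1 s.
2. the link is lifted out of the jig, held with the tool point within 30 mm of the eye (height (world z) of eye above 0.06 m and contact force between the fingers and link above 1 N and distance between the grasp point and eye below 0.03 m), for 0.1 s.
3. the link lies flat and still on the mat, let go by the fingers (height (world z) of eye below 0.015 m and angle between link's own z axis and vertical below 0.1 rad and contact force between link and mat above 0.5 N and contact force between the fingers and link below 0.1 N and linear speed of link below 0.02 m/s), for 0.2 s.
4. the link is lifted again, held by its shank (tool point over 30 mm from the eye) (height (world z) of eye above 0.06 m and contact force between the fingers and link above 1 N and distance between the grasp point and eye above 0.03 m), for 0.1 s.
At the end, for the whole second after the job is handed in: The link hangs still and released on the blue stand's peg, the peg through its eye: eye centre within 8 mm of the peg's axis in both directions and 18 to 32 mm from the peg's foot (home is 25 mm); the clamp stands open, over 1.2 rad (x of eye in the frame of blue_peg between -0.008 and 0.008 m and y of eye in the frame of blue_peg between -0.008 and 0.008 m and z of eye in the frame of blue_peg between 0.018 and 0.032 m and linear speed of link below 0.02 m/s and angular speed of link below 0.2 rad/s and contact force between the fingers and link below 0.1 N and value of joint clamp above 1.2 rad); the robot touches nothing.
It fails at once if a spray can, the tube, the wrench, the collet or the turning tool is shifted by more than 25 mm (distance of any of spray_orange, spray_green, sleeve, spanner, collet, toolholder from where it was at the start of the episode above 0.025 m).
It fails at once if the link falls off the table (height (world z) of eye below -0.05 m).
It also fails if it takes over 61 s, if anything falls off the work surface, if the arm or the gripper's body presses on something with over 40 N, if the wrist force passes 120 N, or if a joint passes its speed limit or range.

## Robot

A 7-joint arm with a two-finger parallel gripper is mounted at the origin on the work surface. World frame = base frame: x ahead of the robot, y to its left, z up, the work surface at z = 0. Lengths are in m, angles in degrees, forces in N, time in s.
With the tool pointing down it reaches from about 0.425 to 0.875 m from the base axis. Payload 4.7 kg.
Tool frame: the origin (TCP) lies between the finger pads, 19 mm behind the fingertips; this is the grasp point; z points along the fingers, y is the line along which they close (so a half turn about z gives the same grasp; the last joint's range is limited). The gripper opens to 87 mm and grips with 3 to 60 N. Pads are 19 mm wide; open, the fingers measure 117 mm over their backs; the gripper's body (75 mm by 190 mm) begins 51 mm behind the grasp point.
Start: joints at [-73.218, 18.392, -4.016, 83.108, 1.295, 78.541, -3.26], TCP at [0.179, 0.625, 0.241] pointing down, gripper open.
Joint ranges: [-163.93, 163.93], [-17.29, 119.83], [-79.2, 71.16], [3.27, 140.29], [-89.18, 269.18], [5.43, 117.66], [-154.24, 154.24]. Speed limits (degrees/s): [147.25, 147.25, 180, 180, 180, 180, 180].

## Interface

Orientations are given as [roll, pitch, yaw] about the fixed x, y, z axes, in that order (R = Rz(yaw) Ry(pitch) Rx(roll)).
In Python, from cell import get_obs, cams, ticket, finder gives the robot as it stands.
- The arm moves only by the shell command python3 -m creep 'ROWS' [FORCE]. ROWS is text: rows parted by semicolons, each of 5 numbers parted by spaces: the shift along the world's x, y, z in m, then the turn about the world's z in degrees, then the finger opening in m, from 0 to 0.087. A call has 1 to 8 rows; each row shifts and turns the commanded pose from where the row before left it; what a row does not reach is not made up. A row lasts 1/8 s, in which the tool goes at most 62.5 mm and 10.7 degrees, less where a joint would pass 70% of its speed; a pose out of reach is approached as far as the arm can. A call with a gripper value outside its range is refused whole. The fingers move at their own pace and stop on an object; FORCE is the grip in N (left out, the last holds). Time passes only in rows, so rows that do not move let the fingers close. It gives the time, the measured TCP pose, the force, the opening and the grip force at its end, in the units of the state.
- get_obs(): the state, without advancing time (a new reading comes with each control period).
- cams.read_camera(name): name is "scene" or "side" or "wrist"; returns the picture (400x640x3 uint8, red, green, blue); there is no depth.
- cams.calibration(name): a dict with "fx", "fy", "cx", "cy" (pixels), "extrinsics" (4x4, takes a point from world to camera coordinates). Camera axes: x right, y down, z forward; pixel columns grow to the right and rows downward; lengths in m; the calibration is good to about 2 mm. A picture is of the moment at which its call begins: read the wrist's pose just before it. calibration takes no time and is no camera call; for the wrist camera it gives the pose at the moment of the call.
- ticket.sign_off(): hands the job in; it is judged then, once.
Trained networks look in the newest picture that a camera, given by its name, has taken for a name from the list of things; names that differ only in an ending like _2 or _b are one class to them, and where a whole thing is asked for, a point or a joint stands for the part that bears it (a point fixed in the world has none). Each returns a list of dicts, best first, with "p" (0 to 1); they miss things now and then, are a little off and sometimes report something else, mostly with a low value. They report only what shows in the picture. A call takes as long as a camera call. They do not tell look-alikes from the thing itself.
- finder.masks_of(name, camera): "mask" (400x640 bool, what is visible of it) and "xy" ([column, row] in pixels, amid what is visible of it).
- finder.tip_of(name, camera): "xy" ([column, row] in pixels: a listed point, or the origin of a listed thing).
The state is a dict: "time_s": time; "qpos": joint angles; "joint_velocities": joint speeds; "effort": joint torques, N m; "tool_pos": TCP position; "tool_rot": TCP orientation; "force": force on the tool from outside, world axes, zero at the start; "wrist_torque": the same for the moment, N m; "grip_width": finger opening in m; "grasp_force": force on a finger pad.
Only numpy, scipy, OpenCV 4.12 (cv2) and the standard library are available. Lean on these libraries where they do the work, as an engineer would, in place of code of your own. Each camera call takes 0.05 s, during which the arm holds its last target. There are 200 camera calls.

## Working session

There is one attempt and no reset: what is moved stays moved. The work goes in short steps, Python scripts to look and compute and a shell command to move; the robot and the scene stay as the last step left them, time stands still between calls to the robot, and variables do not carry over. Pictures are saved under pics/ and viewed, at most 10 in all, crops included, and the job is handed in when it is done.

```bash
ls; mkdir -p pics
cat > h.py <<'E'
import numpy as np,cv2
from cell import get_obs,cams,ticket,finder
def shot(c,f=None):
    im=cams.read_camera(c)
    if f: cv2.imwrite('pics/'+f,im[:,:,::-1])
    return im
def ray(c,px,cal=None):
    k=cal or cams.calibration(c);E=np.array(k['extrinsics'])
    d=np.array([(px[0]-k['cx'])/k['fx'],(px[1]-k['cy'])/k['fy'],1])
    return -E[:3,:3].T@E[:3,3],E[:3,:3].T@d
def atz(c,px,z,cal=None):
    o,d=ray(c,px,cal);return o+d*(z-o[2])/d[2]
def tri(rs):
    A=0;b=0
    for o,d in rs:
        d=d/np.linalg.norm(d);P=np.eye(3)-np.outer(d,d);A=A+P;b=b+P@o
    p=np.linalg.solve(A,b);return p,[np.linalg.norm(np.cross(p-o,d/np.linalg.norm(d))) for o,d in rs]
def proj(c,p,cal=None):
    k=cal or cams.calibration(c);E=np.array(k['extrinsics']);q=E[:3,:3]@p+E[:3,3]
    return np.array([k['fx']*q[0]/q[2]+k['cx'],k['fy']*q[1]/q[2]+k['cy']])
E
python3 - <<'E'
from h import *
a=shot('scene');b=shot('side')
cv2.imwrite('pics/s1.png',a[:,:,::-1]);cv2.imwrite('pics/s2.png',b[:,:,::-1])
np.set_printoptions(precision=4,suppress=True)
for n in ['eye','link','jig','clamp_handle','mat','blue_peg','red_peg','blue_stand','red_stand','spray_orange','spray_green','sleeve','spanner','collet','toolholder']:
    print(n,[[ (np.round(r['xy']).tolist(),round(r['p'],2)) for r in finder.tip_of(n,c)[:3]] for c in('scene','side')])
print(get_obs()['time_s'],get_obs()['tool_rot'])
E
```

```text
pics
eye [[([384.0, 244.0], 0.63)], [([295.0, 193.0], 0.48)]]
link [[([384.0, 241.0], 0.81)], [([298.0, 188.0], 0.48)]]
jig [[([408.0, 260.0], 0.84)], [([293.0, 186.0], 0.83)]]
clamp_handle [[([427.0, 215.0], 0.79), ([424.0, 357.0], 0.18)], [([275.0, 148.0], 0.62)]]
mat [[([445.0, 194.0], 0.96), ([326.0, 218.0], 0.79), ([250.0, 213.0], 0.26)], [([221.0, 206.0], 0.91), ([313.0, 227.0], 0.87)]]
blue_peg [[([248.0, 212.0], 0.8), ([383.0, 216.0], 0.58)], [([372.0, 200.0], 0.81), ([314.0, 287.0], 0.53)]]
red_peg [[([192.0, 171.0], 0.85)], [([409.0, 251.0], 0.73)]]
blue_stand [[([264.0, 231.0], 0.6)], [([362.0, 241.0], 0.75), ([326.0, 161.0], 0.73)]]
red_stand [[([209.0, 196.0], 0.9), ([421.0, 357.0], 0.16)], [([390.0, 287.0], 0.76), ([274.0, 148.0], 0.21)]]
spray_orange [[([278.0, 298.0], 0.82), ([387.0, 243.0], 0.42)], []]
spray_green [[([315.0, 310.0], 0.76)], [([367.0, 190.0], 0.78)]]
sleeve [[([422.0, 355.0], 0.91)], [([329.0, 160.0], 0.58), ([292.0, 187.0], 0.4)]]
spanner [[([270.0, 171.0], 0.51)], [([314.0, 282.0], 0.55)]]
collet [[([359.0, 331.0], 0.81)], [([348.0, 178.0], 0.42)]]
toolholder [[([386.0, 215.0], 0.57)], []]
1.6 [179.9976   0.001  164.0282]
```

View pics/s1.png

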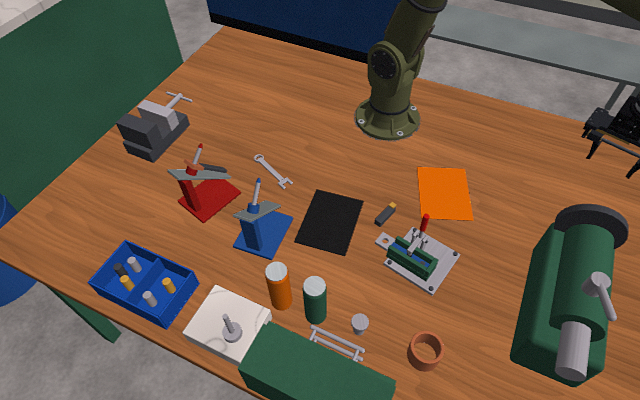

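View pics/s2.png

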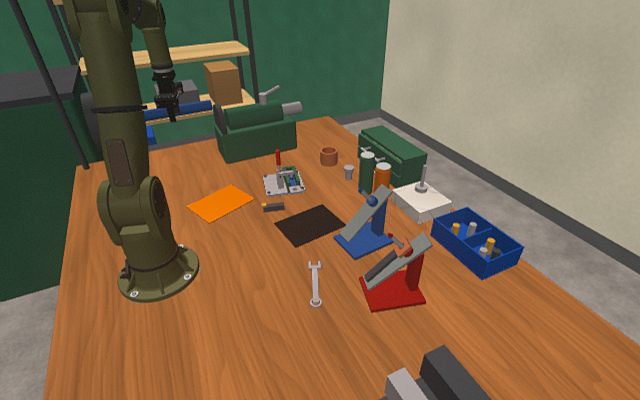

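Run:
```python
from h import *
np.set_printoptions(precision=4,suppress=True)
P={'eye':((384,244),(295,193)),'handle':((427,215),(275,148)),'jig':((408,260),(293,186)),'mat1':((445,194),(221,206)),'mat2':((326,218),(313,227)),'bpeg':((248,212),(372,200)),'rpeg':((192,171),(409,251)),'bst':((264,231),(362,241)),'rst':((209,196),(390,287)),'sg':((315,310),(367,190)),'sl':((422,355),(329,160)),'col':((359,331),(348,178)),'span':((270,171),(314,282))}
for n,(a,b) in P.items():
    p,e=tri([ray('scene',a),ray('side',b)]);print(n,p,np.array(e))
for n,a in {'so':(278,298),'th':(386,215)}.items(): print(n,atz('scene',a,0))
for c in('scene','side','wrist'):print(c,ray(c,(320,200)))
```

```text
eye [0.5034 0.1773 0.0213] [0.0003 0.0003]
handle [0.4734 0.2637 0.1738] [0.0037 0.0037]
jig [0.5199 0.2492 0.009 ] [0.0048 0.0048]
mat1 [ 0.2393  0.2756 -0.0126] [0.0039 0.0039]
mat2 [ 0.4845 -0.0103  0.0026] [0.005 0.005]
bpeg [ 0.6333 -0.1463  0.1462] [0.007 0.007]
rpeg [ 0.5875 -0.3669  0.1438] [0.0049 0.0049]
bst [ 0.5964 -0.1486  0.0021] [0.0011 0.0011]
rst [ 0.561  -0.3556  0.012 ] [0.0013 0.0013]
sg [0.7561 0.0866 0.0134] [0.006 0.006]
sl [0.7426 0.3634 0.0108] [0.0005 0.0005]
col [0.7493 0.2081 0.0013] [0. 0.]
span [ 0.3883 -0.2423  0.0043] [0.0039 0.0039]
so [ 0.7576 -0.0126  0.    ]
th [0.3941 0.1449 0.    ]
scene (array([1.1473, 0.3101, 1.0432]), array([-0.5467, -0.2752, -0.7908]))
side (array([ 0.1036, -0.8803,  0.7696]), array([ 0.3529,  0.7418, -0.5703]))
wrist (array([0.1017, 0.6464, 0.3855]), array([ 0.2799, -0.0944, -0.9555]))
```

The scene picture shows the jig at about (410,258) with its handle at (427,215). The black mat is at (330,220), the blue peg at (255,190), and the orange decoy mat at (445,194). The side picture agrees with this. The jig geometry checks out: the eye is 74 mm from the jig at yaw of about 77°. Next I'll move over the jig.

```bash
python3 -m creep '.033 -.04 0 -9 .08;.033 -.04 0 -9 .08;.033 -.04 0 -9 .08;.033 -.04 0 -9 .08;.033 -.04 0 -9 .06;.033 -.04 0 -9 .03;.033 -.04 0 -9 0;.033 -.04 0 -9 0' 40; python3 -m creep '.033 -.04 0 -8 0;.033 -.035 0 -7 0;0 0 0 0 0;0 0 0 0 0'
python3 - <<'E'
from h import *
np.set_printoptions(precision=4,suppress=True)
o=get_obs();print(o['tool_pos'],o['tool_rot'])
shot('wrist','w1.png');k=cams.calibration('wrist')
shot('side');
for n,z in [('eye',.035),('link',.03),('jig',0),('clamp_handle',.168)]:
    print(n,[(np.round(r['xy']),round(r['p'],2),atz('wrist',r['xy'],z,k)) for r in finder.tip_of(n,'wrist')[:3]])
E
```

```text
time_s: 2.6
tool_pos: [0.4438, 0.3036, 0.2416]
tool_rot: [180.0, -0.0, 91.7]
force: [0.1, 0.8, 0.4]
grip_width: 0.048
grasp_force: 0.0
time_s: 3.1
tool_pos: [0.5085, 0.2306, 0.2412]
tool_rot: [-180.0, -0.0, 77.1]
force: [-0.2, 0.4, 0.4]
grip_width: 0.0077
grasp_force: 0.0
[0.5085 0.2306 0.2412] [-179.9642   -0.026    77.0822]
eye [(array([326., 219.]), 0.85, array([0.4987, 0.1771, 0.035 ]))]
link [(array([329., 216.]), 0.62, array([0.5032, 0.1777, 0.03  ]))]
jig [(array([328., 157.]), 0.93, array([0.5192, 0.2517, 0.    ]))]
clamp_handle [(array([275., 190.]), 0.89, array([0.4742, 0.2602, 0.168 ]))]
```

View pics/w1.png

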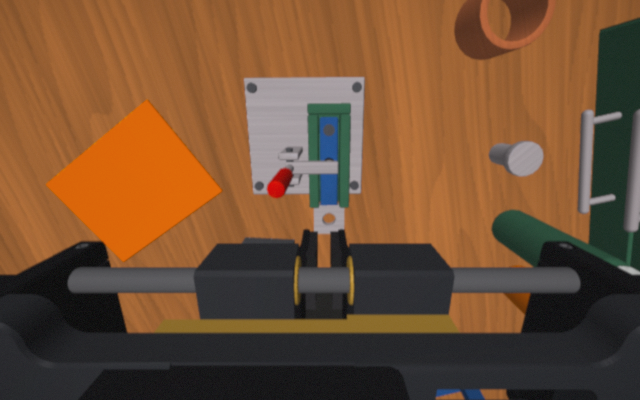

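The wrist view shows the eye at (329,218), the slot vertical in the image (so yaw is aligned), and the red handle top at (277,188). Next I'll lower beside the handle and push it back.

```bash
python3 -m creep '0 .021 -.03 0 0;0 0 -.04 0 0;0 0 -.03 0 0;0 0 0 0 0;-.01 .002 0 0 0;-.01 .002 0 0 0;-.01 .003 0 0 0;-.01 .002 0 0 0'; python3 -m creep '-.012 .003 0 0 0;-.012 .003 0 0 0;-.012 .003 0 0 0;-.012 .003 0 0 0;-.012 .003 -.01 0 0;0 0 0 0 0;0 0 0 0 0'
python3 - <<'E'
from h import *
a=shot('scene');b=shot('side')
cv2.imwrite('pics/p2.png',cv2.resize(np.hstack([a[180:300,340:480],b[110:230,220:360]]),None,fx=2.8,fy=2.8)[:,:,::-1])
for c in('scene','side'):print(finder.tip_of('clamp_handle',c))
E
```

```text
time_s: 4.4
tool_pos: [0.4684, 0.2604, 0.142]
tool_rot: [179.9, -0.1, 77.1]
force: [1.0, -0.1, -0.6]
grip_width: 0.0009
grasp_force: 0.3
time_s: 5.28
tool_pos: [0.4091, 0.2748, 0.1312]
tool_rot: [180.0, 0.0, 77.0]
force: [-0.3, 0.8, 0.4]
grip_width: 0.0004
grasp_force: 0.0
[{'xy': [438.8, 213.2], 'p': 0.55}]
[{'xy': [251.8, 177.6], 'p': 0.7}, {'xy': [365.0, 192.6], 'p': 0.64}]
```

View pics/p2.png

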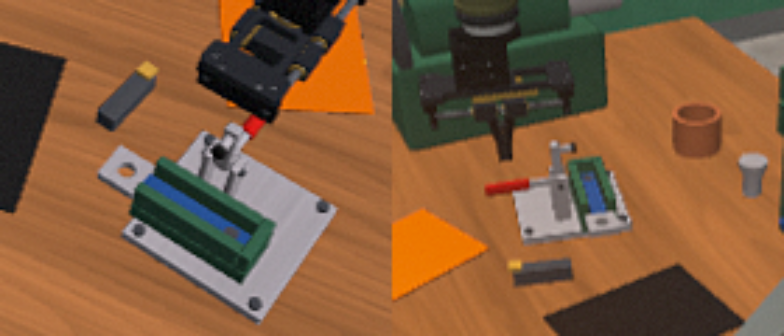

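The clamp is fully back: its handle is level and its arm upright. Now for the eye.

```bash
python3 -m creep '0 0 .05 0 0;.03 -.033 .02 0 .02;.03 -.033 0 0 .06;.031 -.032 0 0 .06;0 0 -.04 0 .06;0 0 -.04 0 .06;0 0 -.04 0 .06;0 0 -.02 0 .06' 60;python3 -m creep '0 0 -.018 0 .06;0 0 0 0 .06;0 0 0 0 .02;0 0 0 0 .02;0 0 0 0 .02;0 0 0 0 .02'
```

```text
time_s: 6.48
tool_pos: [0.4989, 0.1761, 0.059]
tool_rot: [-179.9, 0.1, 77.0]
force: [-0.1, -0.4, -0.7]
grip_width: 0.0577
grasp_force: 0.0
time_s: 7.22
tool_pos: [0.5009, 0.177, 0.0442]
tool_rot: [179.9, -0.1, 77.0]
force: [0.4, -1.2, 3.5]
grip_width: 0.0393
grasp_force: 60.0
```

```bash
python3 -m creep '0 0 .02 0 .02;0 0 .03 0 .02;0 0 .04 0 .02;0 0 .04 0 .02;0 0 .03 0 .02;0 0 0 0 .02'
python3 - <<'E'
from h import *
np.set_printoptions(precision=4,suppress=True)
a=shot('scene');b=shot('side')
for c in('scene','side'):
  for r in finder.masks_of('mat',c)[:3]:
    cs,_=cv2.findContours(r['mask'].astype(np.uint8),0,2);q=max(cs,key=cv2.contourArea)[:,0].astype(float)
    w=np.array([atz(c,p,.004)[:2] for p in q]).astype(np.float32)
    print(c,r['p'],cv2.minAreaRect(w))
  for n in('eye','blue_peg','red_peg','blue_stand'):print(n,[(r['xy'],r['p']) for r in finder.tip_of(n,c)])
cv2.imwrite('pics/p3.png',cv2.resize(np.hstack([a[150:270,220:420],b[120:270,240:440][:120]]),None,fx=2,fy=2)[:,:,::-1])
E
```

```text
time_s: 7.98
tool_pos: [0.5007, 0.1773, 0.2047]
tool_rot: [179.9, -0.1, 77.0]
force: [0.6, 0.6, -4.6]
grip_width: 0.0394
grasp_force: 60.3
scene 0.97 ((0.24261152744293213, 0.27221301198005676), (0.20178303122520447, 0.14819465577602386), 21.62244415283203)
scene 0.58 ((0.4834822416305542, 0.006465926766395569), (0.19989517331123352, 0.15008172392845154), 7.3654866218566895)
eye [([390.7, 206.0], 0.58), ([265.6, 233.6], 0.57)]
blue_peg [([251.8, 210.1], 0.62)]
red_peg [([191.5, 173.5], 0.77)]
blue_stand [([265.8, 233.6], 0.9), ([251.0, 214.1], 0.5), ([420.5, 355.4], 0.18)]
side 0.69 ((0.4832775294780731, 0.00336417555809021), (0.2031533271074295, 0.15796571969985962), 7.884870529174805)
side 0.57 ((0.24170659482479095, 0.2703894376754761), (0.19966855645179749, 0.15381795167922974), 21.729108810424805)
eye [([291.4, 151.5], 0.48)]
blue_peg [([372.9, 200.6], 0.64), ([270.0, 207.6], 0.25)]
red_peg [([407.8, 252.9], 0.73)]
blue_stand [([362.7, 243.6], 0.79), ([371.7, 202.1], 0.52)]
```

View pics/p3.png

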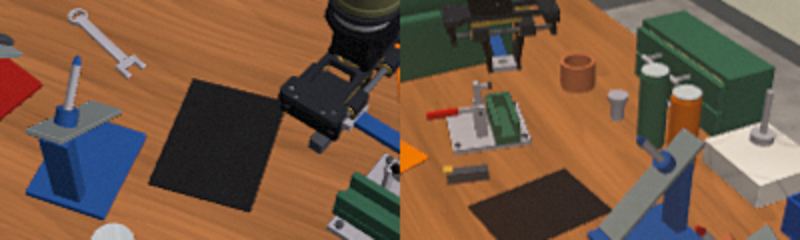

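The link is held and lifted, with the tail pointing at +y. The mat is centred at (0.483, 0.005) with its long axis at about 7.5°, so I'll lay the link at yaw 187 with the eye at (0.538, 0.013).

```bash
python3 -m creep '0 -.01 0 10 .02;.004 -.02 0 10 .02;.004 -.02 0 10 .02;.004 -.02 0 10 .02;.004 -.02 0 10 .02;.004 -.02 0 10 .02;.004 -.02 0 10 .02;.004 -.02 0 10 .02' ;python3 -m creep '.004 -.014 0 10 .02;.004 0 0 10 .02;.001 0 0 10 .02;0 0 0 0 .02;0 0 0 0 .02'
python3 - <<'E'
from h import *
np.set_printoptions(precision=4,suppress=True)
a=shot('scene');b=shot('side')
cv2.imwrite('pics/p4.png',cv2.resize(np.hstack([a[130:250,240:440],b[100:220,240:440]]),None,fx=2,fy=2)[:,:,::-1])
E
```

```text
time_s: 9.57
tool_pos: [0.5283, 0.0263, 0.2035]
tool_rot: [180.0, 0.0, 157.4]
force: [-0.6, -0.6, -4.1]
grip_width: 0.0394
grasp_force: 60.3
time_s: 10.2
tool_pos: [0.537, 0.013, 0.2034]
tool_rot: [180.0, 0.0, -173.1]
force: [-0.2, -0.8, -3.4]
grip_width: 0.039
grasp_force: 60.3
```

View pics/p4.png

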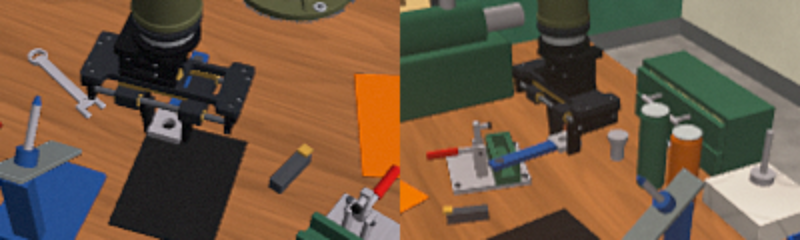

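The link is carried roughly level over the mat. Lowering and releasing.

```bash
python3 -m creep '0 0 -.05 0 .02;0 0 -.05 0 .02;0 0 -.03 0 .02;0 0 -.02 0 .02;0 0 -.015 0 .02;0 0 -.008 0 .02;0 0 -.004 0 .02;0 0 0 0 .02';python3 -m creep '0 0 0 0 .02;0 0 0 0 .05;0 0 0 0 .06;0 0 0 0 .06;0 0 .03 0 .06;0 0 .05 0 .06;0 0 .04 0 .06;0 0 0 0 .06'
```

```text
time_s: 11.3
tool_pos: [0.5373, 0.013, 0.0267]
tool_rot: [180.0, 0.0, -173.0]
force: [0.4, -0.4, -4.6]
grip_width: 0.0391
grasp_force: 60.3
time_s: 12.3
tool_pos: [0.5395, 0.0129, 0.1501]
tool_rot: [179.9, 0.4, -173.0]
force: [0.5, -0.8, -0.0]
grip_width: 0.0601
grasp_force: 0.0
```

```bash
python3 -m creep '0 0 .05 0 .06;.02 -.02 .05 0 .06;.02 -.02 0 0 .06;0 0 0 0 .06;0 0 0 0 .06'
python3 - <<'E'
from h import *
np.set_printoptions(precision=4,suppress=True)
a=shot('wrist','w5.png');k=cams.calibration('wrist')
for n,z in [('eye',.009),('link',.004),('blue_peg',.14),('mat',0)]:
    print(n,[(np.round(r['xy'],1),round(r['p'],2),atz('wrist',r['xy'],z,k)) for r in finder.tip_of(n,'wrist')[:3]])
for r in finder.masks_of('link','wrist')[:1]:
    cs,_=cv2.findContours(r['mask'].astype(np.uint8),0,2);q=max(cs,key=cv2.contourArea)[:,0].astype(float)
    w=np.array([atz('wrist',p,.014,k)[:2] for p in q]).astype(np.float32)
    print(r['p'],cv2.minAreaRect(w))
E
```

```text
time_s: 12.92
tool_pos: [0.5759, -0.0264, 0.2448]
tool_rot: [180.0, -0.2, -173.0]
force: [-0.3, 0.3, -0.5]
grip_width: 0.0602
grasp_force: 0.0
eye [(array([355.9, 149.3]), 0.9, array([0.5356, 0.0123, 0.009 ]))]
link [(array([353.3, 149.5]), 0.61, array([0.5368, 0.0094, 0.004 ]))]
blue_peg [(array([192.9, 242.7]), 0.61, array([ 0.6313, -0.149 ,  0.14  ]))]
mat [(array([358.1, 108.6]), 0.72, array([0.4832, 0.008 , 0.    ])), (array([321.8, 285.6]), 0.16, array([ 0.7579, -0.0073,  0.    ]))]
0.76 ((0.48144617676734924, 0.0062112994492053986), (0.14988189935684204, 0.04081811383366585), 6.231996536254883)
```

View pics/w5.png

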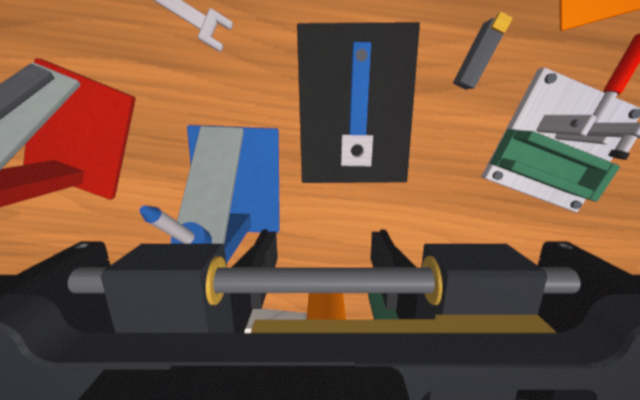

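The link lies flat on the mat, eye at (357,150) → (0.536, 0.012), yaw about 186.5. The blue peg is partly hidden at (185,230), so I'll go and measure it from closer.

```bash
python3 -m creep '.02 -.02 .04 0 .06;.03 -.04 .04 0 .06;.03 -.04 .01 0 .06;0 0 0 0 .06;0 0 0 0 .06'
cat > m.py <<'E'
from h import *
import pickle,sys
np.set_printoptions(precision=4,suppress=True)
a=shot('wrist',sys.argv[1]);k=cams.calibration('wrist');print(get_obs()['tool_pos'])
T=[(r['xy'],r['p']) for r in finder.tip_of('blue_peg','wrist')];print(T)
M=finder.masks_of('blue_peg','wrist');S=finder.masks_of('blue_stand','wrist')
for m in M:
    ys,xs=np.nonzero(m['mask']);print('peg',m['p'],m['xy'],xs.min(),xs.max(),ys.min(),ys.max())
for m in S:
    ys,xs=np.nonzero(m['mask']);print('st',m['p'],m['xy'],xs.min(),xs.max(),ys.min(),ys.max())
pickle.dump((k,T,M,S,a),open(sys.argv[1]+'.pkl','wb'))
E
python3 m.py w6.png; python3 -m creep '.03 -.06 0 0 .06;0 -.03 0 0 .06;0 0 0 0 .06;0 0 0 0 .06';python3 m.py w7.png
python3 -c "
import cv2,numpy as np
a=cv2.imread('pics/w6.png')[:300,60:460];b=cv2.imread('pics/w7.png')[:300,160:560];cv2.imwrite('pics/w67.png',np.hstack([a,b]))"
```

```text
time_s: 13.85
tool_pos: [0.6559, -0.1253, 0.3346]
tool_rot: [179.9, -0.1, -173.0]
force: [0.3, 0.9, 0.1]
grip_width: 0.0601
grasp_force: 0.0
[ 0.6558 -0.1246  0.3347]
[([308.9, 160.3], 0.78)]
peg 0.66 [308.4, 143.8] 286 331 74 207
st 0.57 [311.0, 133.1] 277 353 74 207
time_s: 14.55
tool_pos: [0.6844, -0.2103, 0.3355]
tool_rot: [179.9, 0.0, -172.9]
force: [-0.4, 0.4, -0.3]
grip_width: 0.0598
grasp_force: 0.0
[ 0.6846 -0.2097  0.3356]
[([382.1, 143.3], 0.93)]
peg 0.88 [378.6, 126.7] 360 408 60 191
st 0.95 [371.7, 118.4] 330 410 60 192
```

View pics/w67.png

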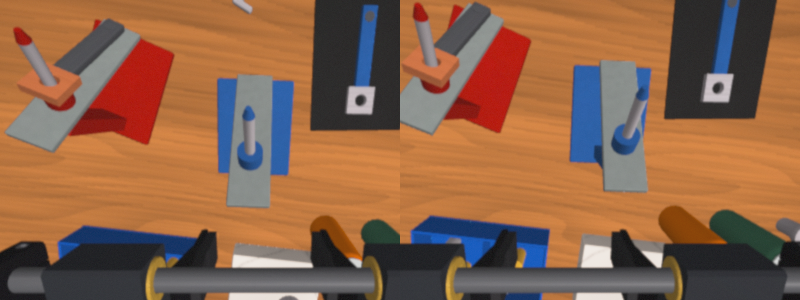

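```bash
cat > fit.py <<'E'
from h import *
import pickle
from scipy.optimize import least_squares
np.set_printoptions(precision=4,suppress=True)
k6,T6=pickle.load(open('w6.png.pkl','rb'))[:2];k7,T7=pickle.load(open('w7.png.pkl','rb'))[:2]
P=np.array([[0,0,90],[0,0,0],[-140,-25,0],[-140,25,0],[60,25,0],[60,-25,0]])/1e3
o6=[(309,107),T6[0][0],(297,76),(332,76),(331,207),(288,207)]
o7=[(403,87),T7[0][0],(360,61),(393,61),(406,191),(365,191)]
def pose(v):
    c,s=np.cos(v[3]),np.sin(v[3]);Rz=np.array([[c,-s,0],[s,c,0],[0,0,1]]);t=.70
    R=Rz@np.array([[np.cos(t),0,-np.sin(t)],[0,1,0],[np.sin(t),0,np.cos(t)]]);return R,v[:3]
def res(v):
    R,t=pose(v);r=[]
    for k,o in((k6,o6),(k7,o7)):
        for p,q in zip(P,o): r+=list(proj('',R@p+t,k)-q)
    return np.array(r+[(v[2]-.14)*1000])
if __name__=='__main__':
    s=least_squares(res,[.633,-.147,.14,0.],loss='soft_l1');print(s.x,np.degrees(s.x[3]));print(res(s.x).round(1)[:-1].reshape(2,6,2).tolist())
    R,t=pose(s.x)
    for z in(90,60,25):print(z,t+R@[0,0,z/1e3])
    for n,a,b in(('scene',(252,211),0),('side',(372,200),0)):print(n,proj(n,t))
E
python3 fit.py
```

```text
[ 0.6317 -0.1443  0.1395  0.1001] 5.735854384326662
[[[-1.4, 2.8], [1.5, 0.2], [-0.8, -1.3], [-0.5, -0.4], [-0.5, -0.3], [-1.6, -1.3]], [[1.4, 1.6], [1.2, 1.8], [-1.2, -0.6], [1.5, 0.3], [3.1, -0.1], [-0.4, -1.1]]]
90 [ 0.5741 -0.1501  0.2084]
60 [ 0.5933 -0.1482  0.1854]
25 [ 0.6157 -0.1459  0.1587]
scene [251.9127 212.2436]
side [373.3298 202.1181]
```

```bash
python3 -m creep '-.03 .036 0 0 .06;-.037 .044 0 0 .06;-.037 .044 0 0 .05;-.037 .044 -.04 0 .05;-.03 .036 -.05 0 .05;-.014 .014 -.06 0 .05;0 0 -.06 0 .05;0 0 -.05 0 .05' 5;python3 -m creep '0 0 -.03 0 .05;0 0 -.014 0 .05;0 0 -.006 0 .05;0 0 0 0 .05;0 0 0 0 .05'
```

```text
time_s: 15.75
tool_pos: [0.5051, -0.0006, 0.0832]
tool_rot: [179.9, 0.0, -172.8]
force: [0.5, 0.4, 0.2]
grip_width: 0.05
grasp_force: 0.0
time_s: 16.38
tool_pos: [0.507, -0.0019, 0.0359]
tool_rot: [180.0, 0.1, -173.0]
force: [-0.1, -0.3, -0.1]
grip_width: 0.0497
grasp_force: 0.0
```

```bash
python3 -m creep '-.007 .01 0 0 .05;0 0 -.0105 0 .05;0 0 0 0 .05;0 0 0 0 .01;0 0 0 0 .01;0 0 0 0 .01;0 0 0 0 .01' 5;python3 -m creep '-.001 0 .01 0 .01;-.003 -.0005 .012 0 .01;-.004 -.0005 .012 0 .01;-.005 -.0005 .012 0 .01;-.007 -.001 .012 0 .01;0 0 0 0 .01'
cat > ang.py <<'E'
from h import *
from scipy.optimize import least_squares
import sys
np.set_printoptions(precision=4,suppress=True)
o=get_obs();print(o['tool_pos'],o['grip_width'],o['grasp_force'],o['time_s'])
V=[]
for c in('scene','side'):
    shot(c)
    print(c,[(r['xy'],round(r['p'],2)) for r in finder.tip_of('eye',c)[:2]])
    for m in finder.masks_of('link',c)[:1]:
        ys,xs=np.nonzero(m['mask']);q=np.c_[xs,ys].astype(float);print(m['p'],len(q));V.append((c,q))
u=np.radians(float(sys.argv[1]));d=float(sys.argv[2])
for c,q in V:  # predicted points for tilts
    for t in(0,20,40,60,80):
        t=np.radians(t);g=o['tool_pos']-[0,0,.0145]
        ax=np.array([np.cos(u)*np.cos(t),np.sin(u)*np.cos(t),-np.sin(t)])
        P=[proj(c,g+ax*s) for s in(-d,.13-d)]
        print(round(np.degrees(t)),np.round(P).tolist(),end=' ')
    print()
a=cams.read_camera('side') if len(sys.argv)>3 else None
if a is not None:
    b=shot('scene');x,y=[int(v) for v in proj('side',o['tool_pos'])];X,Y=[int(v) for v in proj('scene',o['tool_pos'])]
    cr=[cv2.resize(im[max(0,j-65):j+65,max(0,i-65):i+65],(390,390),interpolation=2) for im,i,j in((a,x,y),(b,X,Y))]
    cv2.imwrite('pics/'+sys.argv[3],np.hstack(cr)[:,:,::-1]);print(x,y,X,Y)
E
python3 ang.py 187 .036 t1.png
```

```text
time_s: 17.25
tool_pos: [0.4989, 0.0081, 0.0242]
tool_rot: [180.0, 0.0, -173.0]
force: [-0.5, 1.0, 0.2]
grip_width: 0.0221
grasp_force: 5.0
time_s: 18.0
tool_pos: [0.4791, 0.0055, 0.0834]
tool_rot: [179.9, 0.1, -173.0]
force: [0.2, 0.1, -1.5]
grip_width: 0.0219
grasp_force: 5.0
[0.4791 0.0055 0.0834] 0.021855712641237927 4.999617263674736 18.0
scene [([326.7, 211.0], 0.5)]
0.66 154
side [([315.1, 202.9], 0.56), ([326.1, 160.3], 0.27)]
0.63 182
0 [[326.0, 216.0], [340.0, 181.0]] 20 [[327.0, 212.0], [340.0, 189.0]] 40 [[327.0, 208.0], [338.0, 199.0]] 60 [[328.0, 204.0], [335.0, 210.0]] 80 [[330.0, 199.0], [332.0, 220.0]] 
0 [[317.0, 205.0], [282.0, 218.0]] 20 [[316.0, 202.0], [285.0, 226.0]] 40 [[314.0, 200.0], [290.0, 231.0]] 60 [[312.0, 199.0], [296.0, 233.0]] 80 [[309.0, 199.0], [304.0, 232.0]] 
307 204 330 202
```

View pics/t1.png

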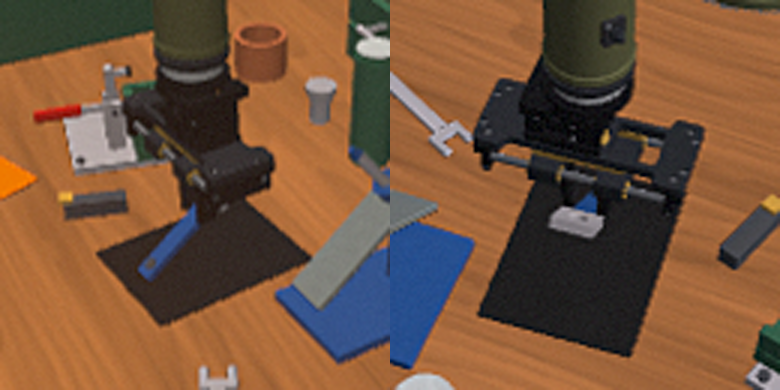

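The picture shows the shank sloping down, with its tail on the mat and the eye raised, so the pivot worked. I'll grip firmly, lift, and measure the tilt from the masks.

```bash
python3 -m creep '0 0 0 0 .01;0 0 0 0 .01;0 0 .04 0 .01;0 0 .05 0 .01;0 0 .05 0 .01;0 0 .03 0 .01;0 0 0 0 .01;0 0 0 0 .01' 60
cat > tilt.py <<'E'
from h import *
from scipy.optimize import differential_evolution
np.set_printoptions(precision=4,suppress=True)
def go(cs=('scene','side'),yaw=None):
    V=[];o=None
    for c in cs:
        shot(c);k=cams.calibration(c);o=get_obs()
        m=finder.masks_of('link',c);e=finder.tip_of('eye',c)
        print(c,[(x['p'],x['xy'],int(x['mask'].sum())) for x in m],[(x['p'],x['xy']) for x in e])
        if m: V.append((k,m[0]['mask'],np.array(e[0]['xy']) if e else None))
    g0=o['tool_pos'];w=np.radians(o['tool_rot'][2] if yaw is None else yaw)
    def eye(v):
        t,d,s=v;ax=np.array([np.cos(w)*np.cos(t),np.sin(w)*np.cos(t),-np.sin(t)]);n=np.array([np.cos(w)*np.sin(t),np.sin(w)*np.sin(t),np.cos(t)])
        return g0-[0,0,s]-ax*d,ax,n,np.array([-np.sin(w),np.cos(w),0])
    def cost(v):
        e,ax,n,l=eye(v);C=0
        for k,m,ee in V:
            h=np.zeros(m.shape,np.uint8)
            for x0,x1,y in((-.02,.02,.02),(.02,.13,.011)):
                P=np.array([proj('',e+ax*a+l*b+n*c,k) for a in(x0,x1) for b in(-y,y) for c in(-.005,.005)])
                cv2.fillConvexPoly(h,cv2.convexHull((P*16).astype(np.int32)),1,shift=4)
            C+=(m&(h==0)).sum()+.25*((h>0)&~m).sum()
            if ee is not None: C+=2*np.linalg.norm(proj('',e,k)-ee)
        return C
    r=differential_evolution(cost,[(-.3,1.5),(.028,.048),(.008,.02)],seed=1,popsize=8,maxiter=25,polish=False)
    print('tilt',np.degrees(r.x[0]),'d',r.x[1],'s',r.x[2],'cost',r.fun,'eye',eye(r.x)[0],'tcp',g0,'eye-tcp',eye(r.x)[0]-g0,o['time_s'])
if __name__=='__main__': go()
E
python3 tilt.py
```

```text
time_s: 19.4
tool_pos: [0.4776, 0.0053, 0.2501]
tool_rot: [-180.0, -0.2, -173.0]
force: [-0.7, 0.3, -4.3]
grip_width: 0.0207
grasp_force: 60.0
scene [(0.76, [331.7, 165.0], 171), (0.24, [385.8, 210.6], 218)] [(0.69, [330.2, 168.7]), (0.51, [324.4, 168.0])]
side [(0.67, [297.7, 176.1], 232)] [(0.63, [313.9, 154.9])]
tilt 38.88412409295924 d 0.041703207572447006 s 0.01986992751973346 cost 84.52538768442412 eye [0.5102 0.0093 0.2568] tcp [0.478  0.0053 0.2505] eye-tcp [0.0322 0.004  0.0063] 19.6
```

Tilt is about 39°, and the peg needs 40°. Next I'll move to just above the peg tip, in line with its axis.

```bash
python3 -m creep '0 -.03 0 -1.3 .01;.01 -.035 0 0 .01;.01 -.035 0 0 .01;.01 -.035 0 0 .01;.013 -.026 0 0 .01;0 0 -.01 0 .01;0 0 0 0 .01;0 0 0 0 .01' 60
python3 - <<'E'
import tilt;tilt.go()
from h import *
b=cams.read_camera('side');a=cams.read_camera('scene')
T=np.array([.5741,-.1501,.2084])
for c,im in(('scene',a),('side',b)):
    x,y=proj(c,T);print(c,x,y)
x,y=[int(v) for v in proj('side',T)];X,Y=[int(v) for v in proj('scene',T)]
cr=[cv2.resize(im[max(0,j-40):j+40,max(0,i-40):i+40],(390,390),interpolation=cv2.INTER_CUBIC) for im,i,j in((b,x,y),(a,X,Y))]
cv2.imwrite('pics/t2.png',np.hstack(cr)[:,:,::-1])
E
```

```text
time_s: 20.7
tool_pos: [0.5218, -0.1543, 0.2419]
tool_rot: [180.0, -0.0, -174.2]
force: [-0.2, 0.3, -2.9]
grip_width: 0.0206
grasp_force: 60.0
scene [(0.67, [264.7, 160.7], 162)] [(0.51, [260.4, 165.2])]
side [(0.73, [382.7, 176.6], 349), (0.54, [334.0, 204.9], 231)] [(0.69, [352.8, 176.1])]
tilt 39.101155086208976 d 0.04221017541938627 s 0.019999819748412896 cost 536.5977176819006 eye [ 0.5546 -0.1517  0.2491] tcp [ 0.522  -0.155   0.2425] eye-tcp [0.0326 0.0033 0.0066] 20.9
scene 258.14320553929826 178.31392486488298
side 358.9587470249249 188.6517294845011
```

Run:
```python
from h import *
np.set_printoptions(precision=4,suppress=True)
p,e=tri([ray('scene',(260.4,165.2)),ray('side',(352.8,176.1))]);print('eye tri',p,e)
for c in('scene','side'):
    im=shot(c).astype(int);x,y=proj(c,np.array([.5741,-.1501,.2084]))
    r,g,b=im[...,0],im[...,1],im[...,2];m=((b>r+40)&(b>g+25)).astype(np.uint8)
    n,l,s,ce=cv2.connectedComponentsWithStats(m)
    for i in range(1,n):
        if abs(ce[i][0]-x)<25 and abs(ce[i][1]-y)<25: print(c,(x,y),s[i],ce[i])
```

```text
eye tri [ 0.5601 -0.1427  0.2487] [np.float64(0.003317040203160864), np.float64(0.0033170402031607146)]
scene (np.float64(258.14320553929826), np.float64(178.31392486488298)) [273 154  10   7  41] [277.5854 156.9268]
scene (np.float64(258.14320553929826), np.float64(178.31392486488298)) [261 157   8   3  14] [265.1429 158.0714]
scene (np.float64(258.14320553929826), np.float64(178.31392486488298)) [256 178   5   5  17] [258.1765 180.3529]
side (np.float64(358.9587470249249), np.float64(188.6517294845011)) [359 188   4   4  11] [360.0909 189.7273]
side (np.float64(358.9587470249249), np.float64(188.6517294845011)) [366 195  12  11  65] [371.9231 200.8615]
```

View pics/t2.png

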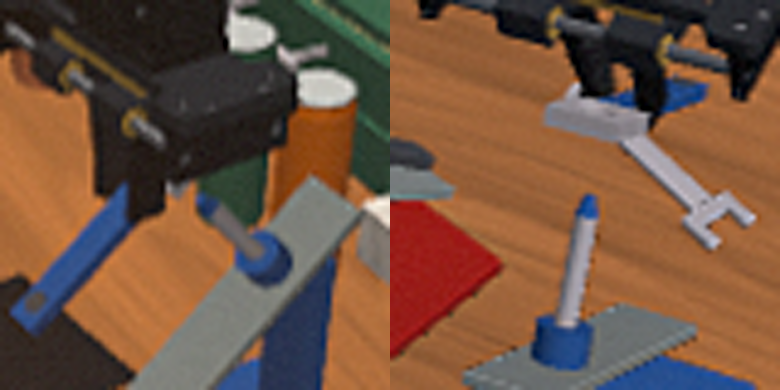

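The peg tip predictions match both pictures: scene (258,178) and side (359,188). The link is tilted parallel to the plate with the eye above the tip. Now I'll advance down the peg axis.

```bash
python3 -m creep '-.0077 -.0008 -.0065 0 .01;.0075 .0008 -.0089 0 .01;.0075 .0007 -.0089 0 .01;.0074 .0008 -.009 0 .01;0 0 0 0 .01;0 0 0 0 .01' 60; python3 -m creep '.0038 .0004 -.0046 0 .01;.0038 .0004 -.0046 0 .01;.0038 .0004 -.0046 0 .01;0 0 0 0 .01'
python3 tilt.py
```

```text
time_s: 21.95
tool_pos: [0.5366, -0.1543, 0.2088]
tool_rot: [-180.0, -0.0, -174.3]
force: [0.2, -0.2, -3.2]
grip_width: 0.0209
grasp_force: 60.0
time_s: 22.45
tool_pos: [0.548, -0.1526, 0.1944]
tool_rot: [180.0, -0.1, -174.3]
force: [-0.7, -0.1, -4.1]
grip_width: 0.0206
grasp_force: 60.0
scene [(0.62, [263.7, 180.7], 206)] []
side [(0.8, [342.1, 214.9], 202)] [(0.65, [360.5, 241.1]), (0.48, [361.6, 191.0])]
tilt 36.98986033769651 d 0.031523369608932435 s 0.019996589116448103 cost 213.3293479218276 eye [ 0.5731 -0.1505  0.1942] tcp [ 0.548  -0.153   0.1952] eye-tcp [ 0.0251  0.0025 -0.001 ] 22.65
```

```bash
python3 -m creep '.0038 .0004 -.0046 0 .01;.0038 .0004 -.0046 0 .01;0 0 0 0 .01' ; python3 -m creep '.0038 .0004 -.0046 0 .01;.0038 .0004 -.0046 0 .01;0 0 0 0 .01'
python3 - <<'E'
from h import *
for c in('scene','side'):
    im=shot(c).astype(int)
    x,y=proj(c,np.array([.5741,-.1501,.2084]))
    r,g,b=im[...,0],im[...,1],im[...,2];m=((b>r+40)&(b>g+25)).astype(np.uint8)
    n,l,s,ce=cv2.connectedComponentsWithStats(m)
    for i in range(1,n):
        if abs(ce[i][0]-x)<20 and abs(ce[i][1]-y)<20: print(c,(x,y),s[i],ce[i])
    print([(t['p'],t['xy']) for t in finder.tip_of('eye',c)])
    o=get_obs()['tool_pos']; print('pred eye px',proj(c,o+[.0308,.003,.007]))
E
```

```text
time_s: 23.12
tool_pos: [0.5556, -0.1517, 0.1851]
tool_rot: [180.0, -0.1, -174.2]
force: [-0.5, 0.5, -3.5]
grip_width: 0.0206
grasp_force: 60.0
time_s: 23.5
tool_pos: [0.5632, -0.151, 0.1761]
tool_rot: [180.0, -0.1, -174.3]
force: [-0.8, 0.1, -3.4]
grip_width: 0.0207
grasp_force: 60.0
scene (np.float64(258.14320553929826), np.float64(178.31392486488298)) [256 179   5   4  12] [257.58333333 180.75      ]
scene (np.float64(258.14320553929826), np.float64(178.31392486488298)) [270 182   9   7  35] [273.42857143 184.6       ]
scene (np.float64(258.14320553929826), np.float64(178.31392486488298)) [260 185   5   4  15] [262.06666667 186.6       ]
[(0.51, [254.1, 190.7])]
pred eye px [255.95334821 190.40367435]
side (np.float64(358.9587470249249), np.float64(188.6517294845011)) [367 199  11   7  42] [372.4047619 202.0952381]
[(0.71, [362.9, 193.8]), (0.49, [290.1, 185.6])]
pred eye px [364.1549625  193.77600006]
```

```bash
python3 -m creep '.0038 .0004 -.0046 0 .01;.0038 .0004 -.0046 0 .01;.0012 .0001 -.0015 0 .01;0 0 0 0 .01;0 0 0 0 .01'; python3 -m creep '0 0 0 0 .022;0 0 0 0 .03;0 0 0 0 .045;0 0 0 0 .05;0 0 0 0 .05;0 0 0 0 .05'
python3 - <<'E'
from h import *
np.set_printoptions(precision=4,suppress=True)
R=[]
for c in('scene','side'):
    im=shot(c);t=finder.tip_of('eye',c);print(c,[(x['p'],x['xy']) for x in t],'home px',proj(c,np.array([.6157,-.1459,.1587])))
print([ (m['p'],m['xy']) for m in finder.masks_of('link','side')])
E
```

```text
time_s: 24.32
tool_pos: [0.572, -0.1505, 0.1661]
tool_rot: [-180.0, 0.0, -174.3]
force: [0.0, -0.2, -3.7]
grip_width: 0.0212
grasp_force: 60.0
time_s: 25.08
tool_pos: [0.572, -0.1504, 0.166]
tool_rot: [180.0, 0.0, -174.3]
force: [-0.1, -0.3, 0.4]
grip_width: 0.0499
grasp_force: 0.0
scene [(0.67, [250.2, 200.6])] home px [253.6346 202.938 ]
side [] home px [369.4955 198.5257]
[(0.66, [353.3, 221.8])]
```

```bash
python3 -m creep '0 0 .015 0 .05;0 0 .03 0 .05;0 0 .05 0 .05;0 0 .05 0 .05;.025 .01 .02 0 .05;.03 .01 .01 0 .05;.03 .005 0 0 .05;0 0 0 0 .05';python3 -m creep '0 0 0 0 .05;0 0 0 0 .05'
python3 - <<'E'
from h import *
np.set_printoptions(precision=4,suppress=True)
t=np.array([.6317,-.1443,.1395])
for c in('wrist','scene','side'):
    k=cams.calibration(c);shot(c,'fin_%s.png'%c);
    ax=np.array([-.641,-.0644,.7648])
    print(c,'peg',[(x['p'],x['xy']) for x in finder.tip_of('blue_peg',c)][:1],'eye',[(x['p'],x['xy']) for x in finder.tip_of('eye',c)],[(z,proj(c,t+ax*z/1e3,k).round(1).tolist()) for z in(0,25,35,50)])
    m=finder.masks_of('link',c);print([(x['p'],x['xy'],[int(v) for v in cv2.boundingRect(x['mask'].astype(np.uint8))]) for x in m][:2])
    xx=np.array([.761,.0764,.644]);print('tail',proj(c,t+ax*.025-xx*.13,k))
E
```

```text
time_s: 26.32
tool_pos: [0.6585, -0.1239, 0.3407]
tool_rot: [-180.0, -0.0, -174.1]
force: [0.7, 0.0, -0.8]
grip_width: 0.0498
grasp_force: 0.0
time_s: 26.58
tool_pos: [0.6561, -0.1262, 0.3418]
tool_rot: [180.0, 0.0, -174.3]
force: [-0.5, 0.1, -0.5]
grip_width: 0.0504
grasp_force: 0.0
wrist peg [(0.66, [308.6, 157.2])] eye [(0.79, [307.8, 141.5]), (0.48, [434.5, 227.9])] [(0, [311.7, 159.5]), (25, [310.8, 148.2]), (35, [310.4, 143.3]), (50, [309.8, 135.3])]
[(0.78, [314.9, 133.9], [291, 74, 37, 87])]
tail [312.3491  66.2853]
scene peg [(0.89, [250.7, 211.3])] eye [(0.72, [253.5, 201.4])] [(0, [251.9, 212.2]), (25, [253.6, 202.9]), (35, [254.3, 199.2]), (50, [255.4, 193.6])]
[(0.73, [261.0, 202.6], [245, 198, 31, 8])]
tail [272.7107 194.5015]
side peg [(0.94, [371.4, 201.5])] eye [(0.66, [370.0, 200.3])] [(0, [373.3, 202.1]), (25, [369.5, 198.6]), (35, [367.9, 197.1]), (50, [365.5, 194.9])]
[]
tail [341.2671 231.9119]
```

```bash
cat > home.py <<'E'
from h import *
from scipy.optimize import differential_evolution
np.set_printoptions(precision=4,suppress=True)
t0=np.array([.6317,-.1443,.1395]);az=np.array([-.641,-.0644,.7648]);ax=np.array([.761,.0764,.644]);ay=np.cross(az,ax)
V=[]
for c in('wrist','scene','side'):
    shot(c);k=cams.calibration(c);m=finder.masks_of('link',c)
    m=[x for x in m if np.linalg.norm(np.array(x['xy'])-proj(c,t0,k))<50]
    print(c,len(m))
    if m: V.append((k,m[0]['mask']))
def hull(v,k,sh):
    ze,th,dx,dy,ps=v;h=np.zeros(sh,np.uint8)
    e=t0+az*ze+ax*dx+ay*dy;l=-ax*np.cos(th)-az*np.sin(th);n=az*np.cos(th)-ax*np.sin(th);l,y=l*np.cos(ps)+ay*np.sin(ps),ay*np.cos(ps)-l*np.sin(ps)
    for x0,x1,w in((-.02,.02,.02),(.02,.13,.011)):
        P=np.array([proj('',e+l*a+y*b+n*q,k) for a in(x0,x1) for b in(-w,w) for q in(-.005,.005)])
        cv2.fillConvexPoly(h,cv2.convexHull((P*16).astype(np.int32)),1,shift=4)
    return h>0
def cost(v): return sum(((m!=hull(v,k,m.shape)).sum())/np.sqrt(m.sum()) for k,m in V)+abs(v[2])*200+abs(v[3])*200
b=[(.015,.06),(-.5,.5),(-.006,.006),(-.006,.006),(-.4,.4)]
r=differential_evolution(cost,b,seed=0,popsize=10,maxiter=40,polish=False);print(r.x,r.fun)
for z in(.02,.025,.03,.035,.04,.05):
    q=differential_evolution(lambda v:cost(np.r_[z,v]),b[1:],seed=0,popsize=6,maxiter=20,polish=False);print(z,q.fun,q.x)
print(get_obs()['time_s'])
E
timeout 300 python3 home.py
```

```text
wrist 1
scene 1
side 1
[ 0.0297  0.2289 -0.0024 -0.0004 -0.0102] 36.80024065602293
0.02 48.45787011937986 [ 0.1412 -0.0059 -0.0015 -0.0004]
0.025 37.48006523730646 [ 0.1958 -0.0057 -0.0009 -0.0035]
0.03 36.67069286859088 [ 0.2307 -0.0025 -0.0003 -0.0075]
0.035 41.26040004775881 [ 0.2661  0.0013 -0.0003 -0.0154]
0.04 50.89171683138728 [ 0.277   0.0048 -0.0004 -0.0084]
0.05 71.20652425185018 [ 0.3233  0.0059  0.0009 -0.0279]
27.475
```

```bash
python3 -c "
from h import *
print(ticket.sign_off())"
```

```text
the job is handed in; nothing more can be done
None
```

The job is handed in: clamp left fully back, link laid on the mat and let go, then regripped by its shank and hung on the blue peg; the final camera fit puts the eye about 25–30 mm up the peg (allowed 18–32 mm) with the tail leaning onto the plate, but no verdict came back.

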